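Seat the sieve of the brush washer and take off its cover

ROBOT

A 7-joint arm with a two-finger parallel gripper is mounted at the origin on a cart in front of the work surface, level with it; the furniture and walls round the work are solid. World frame = base frame: x ahead of the robot, y to its left, z up, the work surface at z = 0. Lengths are in m, angles in rad, forces in N, time in s.
With the tool pointing down it reaches from about 0.425 to 1.025 m from the base axis. Payload 3.6 kg.
Tool frame: the origin (TCP) lies on the centre line of the jaws, within the pads' length; the fingertips stand 11 mm ahead of it and the grasp point (between the pads) lies 8 mm behind it (tips_ahead is the distance from the TCP to the fingertips, in m); z points along the fingers, y is the line along which they close (so a half turn about z gives the same grasp; the last joint's range is limited). The gripper opens to 85 mm and grips with 20 to 120 N. Pads are 22 mm wide; open, the fingers measure 114 mm over their backs; the gripper's body (76 mm by 85 mm) begins 54 mm behind the grasp point. The pads swing forward as they close: fully open they stand 13 mm farther back than shut.
Start: joints at [-1.306, 0.591, 0.048, 1.609, -0.033, 0.943, -0.034], TCP at [0.254, 0.679, 0.215] pointing down, gripper open.
Joint ranges: [-2.69, 2.69], [-0.47, 2.24], [-1.27, 1.36], [0.19, 2.51], [-1.53, 4.68], [0.08, 2.07], [-3.09, 3.09]. Speed limits (rad/s): [2.57, 2.57, 3.14, 3.14, 3.14, 3.14, 3.14].

INTERFACE

Orientations are given as a rotation vector (axis times angle).
In Python, from station import read_state, snapshot, hand_in, find_in, tips_ahead gives the robot as it stands.
- The arm moves only by the shell command python3 -m jog 'ROWS' [OPENING]. ROWS is rows parted by semicolons, their numbers by spaces, 1 to 12 of them, each of 6 numbers: dx, dy, dz in m, then a rotation vector rx, ry, rz in rad; each row is the pose to reach, as a shift and turn from the pose commanded when the command began, along the tool's axes at that moment; what a row does not reach only later rows make up. A row lasts 1/10 s, in which the tool goes at most 0.05 m and 0.15 rad, less where a joint would pass 70% of its speed; a pose out of reach is approached as far as the arm can. OPENING is the finger opening in m, set as the command begins (- or left out keeps the last). The fingers move at their own pace and stop on an object; the grip force is fixed at half the most. Time passes only in rows, so rows that do not move let the fingers close. It prints the time, the measured TCP pose, the force, the opening and the grip force at its end.
- read_state(): the state, without advancing time (a new reading comes with each control period).
- snapshot(name): name is "side" or "top" or "wrist"; returns a dict with "frame" (480x640x3 uint8, blue, green, red), "z_map" (480x640 float32, m along the optical axis (not along the pixel's ray), 0 where there is no reading), "mtx" (3x3 intrinsics, pixels), "eye" and "rotation" of the camera in the world. Camera axes: x right, y down, z forward; pixel columns grow to the right and rows downward; lengths in m; the calibration is good to about 2 mm. The wrist camera is an equidistant fisheye: a pixel r from the principal point sees the ray r / f radians off the axis. A picture is of the moment at which its call begins.
- hand_in(): hands the job in; it is judged then, once.
Trained networks look in a picture, given as the dict that the camera call returned (one of the last four; its "shot" number tells which), for a name from the list of things; names that differ only in an ending like _2 or _b are one class to them, and where a whole thing is asked for, a point or a joint stands for the part that bears it (a point fixed in the world has none). Each returns a list of dicts, best first, with "score" (0 to 1); they miss things now and then, are a little off and sometimes report something else, mostly with a low value. They report only what shows in the picture. A call takes as long as a camera call. They do not tell look-alikes from the thing itself.
- find_in(picture, name): "pixel" ([row, column] in pixels, amid what is visible of it).
The state is a dict: "time_s": time; "joint_positions": joint angles; "qvel": joint speeds; "joint_torque": joint torques, N m; "tool_pos": TCP position; "tool_rot": TCP orientation; "wrist_force": force on the tool from outside, world axes, zero at the start; "moment": the same for the moment, N m; "width": finger opening in m; "grasp_force": force on a finger pad.
Only numpy, scipy, OpenCV 4.12 (cv2) and the standard library are available. Lean on these libraries where they do the work, as an engineer would, in place of code of your own. Each camera call takes 0.05 s, during which the arm holds its last target. There are 200 camera calls.

TASK

Get the brush washer ready: take the nested lids off the cork mat by the wooden handle and lower them onto the steel pot until the inner lid (the sieve) sits home, its two lugs in the rim notches; then turn the outer lid anticlockwise, seen from above (about 70 degrees), until the sieve's crossbar lies in line with the handle, and lift the outer lid off alone, leaving the sieve seated. Finish holding the outer lid in the gripper to drip, level and about 10 cm up, straight over the pot; do not let it go or put it down. Leave the pot where it stands and the other things alone.

Things in the scene. Friction and masses are not known exactly. Their poses are not given: they have to be found in the camera images.
- pot: Open steel pot of the brush washer, loose, 0.9 kg; outer radius 52, inner radius 48, 95 high. Origin under its centre, z up. Its rim has two notches, 18 wide and 12 deep, open at the top, at the pot's +y and -y. Two wire ears stick out at +x and -x to radius 75, 50 high up.
- pot_notch (a point): point in the pot's rim notch on its +y side, at the rim's height, 50 from the axis; the other notch is on the -y side
- inner_lid: Inner lid (sieve), loose steel, 0.18-0.29 kg. Origin under its centre, 83 above the pot's when seated. Spigot radius 45, z 0-12 (foot chamfered to 42); flange radius 52, z 12-16, rests on the rim; lugs at +y and -y, 12 wide (6 at the foot), out to radius 59, down to z 3, drop into the notches (3 play each side, either way round). Starts on a fixed cork mat 6 thick.
- crossbar (a point): centre of the sieve's crossbar, which is 36 long (along the inner lid's x), 8 wide, 8 high, centred 33 above the inner lid's origin on a stem of radius 5; axes as the inner lid
- outer_lid: Outer lid (cover), loose steel, 0.10-0.17 kg, radius 47.5. Origin under its centre, 16 above the inner lid's when nested. Plate z 7-11 with a slot 44 x 13 along x for the crossbar. Starts turned 1.22 rad (70 deg) clockwise from above against the inner lid (outer yaw = inner yaw - 1.22): the bar lies across the slot and carries the sieve when the outer lid is lifted, after 2 mm of play.
- grip (a point): centre of the outer lid's wooden grip, 54 above that lid's origin; 46 long (along the lid's x, as the slot), 16 wide (y), 14 high; pinch it across y from above. Equal yaws of the lids (within 0.12 rad, reached by turning the grip anticlockwise 1.22 rad on the seated sieve) let the slot pass over the crossbar; stop studs end the turn a few degrees beyond either position.
- tea_mug: white mug with dots, 78 wide, 93 high; bystander; origin under its centre
- masking_tape: roll of tape lying flat, 104 wide, 25 high; bystander; origin under its centre
- cork_block: cork sanding block, 33 x 46 x 42; bystander; origin under its centre
- brush_blue: slim blue artist's brush, 201 long, lying between pot and mat, pointing away from the robot; bystander; origin under its centre
- eraser: block eraser, 22 x 46 x 13; bystander; origin under its centre
There are look-alikes about, which are no part of the job. What is shaped like the outer_lid but turquoise is not meant.

How it is judged:
By the outcome, as a careful person would: the job done as asked, in the order asked, and still so for the second after the job is handed in, while the arm keeps its last pose, push and grip.
It also fails if it takes over 48 s, if anything falls off the work surface, if the arm or the gripper's body presses on something with over 40 N, if the wrist force passes 120 N, or if a joint passes its speed limit or range.

## Working session

There is one attempt and no reset: what is moved stays moved. The work goes in short steps, Python scripts to look and compute and a shell command to move; the robot and the scene stay as the last step left them, time stands still between calls to the robot, and variables do not carry over. Pictures are saved under pics/ and viewed, at most 10 in all, crops included, and the job is handed in when it is done.

```bash
mkdir -p pics; ls
cat > h.py <<'E'
import numpy as np,cv2
from station import *
def P(s,px):
    r,c=px; r=int(round(r));c=int(round(c))
    z=s["z_map"][max(r-1,0):r+2,max(c-1,0):c+2]; z=np.median(z[z>0]) if (z>0).any() else np.nan
    K=np.array(s["mtx"]); v=np.array([(c-K[0,2])/K[0,0]*z,(r-K[1,2])/K[1,1]*z,z])
    return np.array(s["eye"])+np.array(s["rotation"])@v
def cloud(s):
    K=np.array(s["mtx"]);z=s["z_map"];r,c=np.mgrid[:480,:640]
    p=np.stack([(c-K[0,2])/K[0,0]*z,(r-K[1,2])/K[1,1]*z,z],-1)
    w=p@np.array(s["rotation"]).T+np.array(s["eye"]); w[z<=0]=np.nan; return w
E
python3 - <<'E'
from h import *
np.set_printoptions(precision=4,suppress=True)
st=read_state();print(st["time_s"],st["tool_pos"],st["tool_rot"],tips_ahead)
ims=[]
for n in("top","side"):
    s=snapshot(n);ims.append(s["frame"]);cv2.imwrite(f"pics/{n}1.png",s["frame"])
    np.savez(f"{n}1.npz",**{k:np.array(v) for k,v in s.items()})
    print(n,s["eye"],np.array(s["rotation"]).tolist())
    for k in("pot","pot_notch","inner_lid","crossbar","outer_lid","grip","brush_blue","tea_mug"):
        for d in find_in(s,k)[:3]: print(k,np.round(d["pixel"]),round(d["score"],2),P(s,d["pixel"]))
E
```

```text
pics
0.0 [0.2536 0.6783 0.2139] [-0.5588 -3.0912  0.0035] 0.011
top [ 0.2642 -0.1353  1.4572] [-2.095612349880024, 2.139830973115918, -0.19503405211232072]
pot [250. 219.] 0.74 [0.7379 0.3384 1.9309]
pot_notch [255. 220.] 0.68 [0.7617 0.3622 1.9548]
inner_lid [242. 343.] 0.53 [-0.0616 -0.4611  1.1314]
crossbar [245. 365.] 0.65 [-0.1738 -0.5732  1.0193]
outer_lid [230. 508.] 0.81 [-1.1052 -1.5047  0.0879]
outer_lid [232. 356.] 0.7 [-0.1852 -0.5846  1.0079]
outer_lid [266. 300.] 0.67 [ 0.3401 -0.0594  1.5332]
grip [231. 360.] 0.76 [-0.2158 -0.6153  0.9773]
grip [228. 509.] 0.74 [-1.1741 -1.5736  0.0189]
grip [270. 305.] 0.72 [ 0.337  -0.0625  1.5301]
brush_blue [235. 273.] 0.6 [ 0.3157 -0.0838  1.5087]
tea_mug [170. 271.] 0.88 [-0.077  -0.4765  1.116 ]
side [ 0.1624 -1.7881  0.8486] [-1.9827325590935543, 0.23823514081807215, -0.13396549597569488]
pot [216. 295.] 0.67 [ 0.0943 -1.8562  0.7805]
pot_notch [212. 293.] 0.81 [ 0.1021 -1.8484  0.7882]
pot_notch [268. 335.] 0.44 [-0.0937 -2.0442  0.5925]
inner_lid [280. 338.] 0.54 [-0.0996 -2.0501  0.5866]
crossbar [280. 334.] 0.61 [-0.0761 -2.0266  0.6101]
outer_lid [346. 332.] 0.82 [ 0.0112 -1.9393  0.6974]
outer_lid [270. 338.] 0.81 [-0.1104 -2.0608  0.5758]
outer_lid [360. 384.] 0.81 [-0.22   -2.1705  0.4662]
grip [349. 331.] 0.97 [ 0.019  -1.9315  0.7052]
grip [360. 381.] 0.97 [-0.1982 -2.1486  0.488 ]
grip [255. 289.] 0.58 [ 0.1666 -1.7839  0.8528]
brush_blue [246. 322.] 0.4 [-0.0577 -2.0081  0.6285]
tea_mug [227. 371.] 0.95 [-0.3917 -2.3422  0.2944]
```

View pics/top1.png

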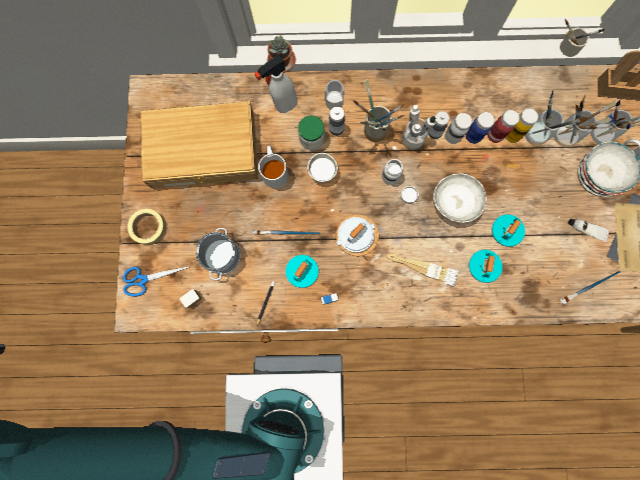

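View pics/side1.png

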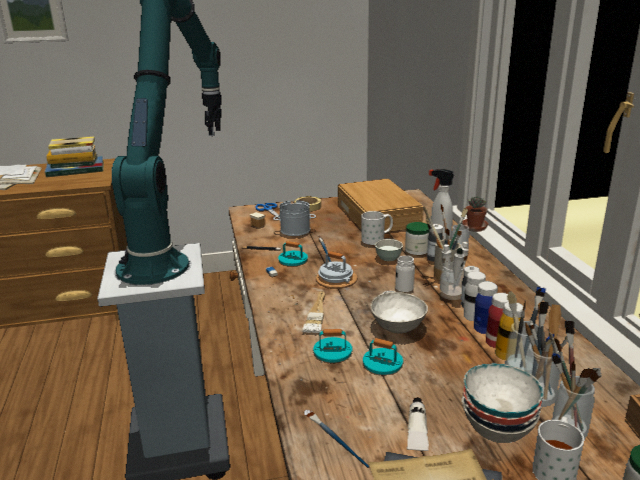

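The top view shows the white nested lids on cork at about row 235, col 357, and the pot at row 252, col 219 with its ears up and down. The turquoise lids are the look-alikes. The side view shows the pot at (216,295) and the lids at (272,338). The cameras' "rotation" is a rotation vector, so I'll fix that in the helper.

```bash
cat > h.py <<'E'
import numpy as np,cv2
from scipy.spatial.transform import Rotation as R
from station import *
np.set_printoptions(precision=4,suppress=True)
def rays(s,px):
    """world unit rays (scaled to camera z=1 for pinhole) of [row,col] pixels"""
    K=np.array(s["mtx"]);px=np.atleast_2d(px).astype(float)
    v=np.stack([(px[:,1]-K[0,2])/K[0,0],(px[:,0]-K[1,2])/K[1,1],np.ones(len(px))],-1)
    return R.from_rotvec(s["rotation"]).apply(v)
def cloud(s):
    r,c=np.mgrid[:480,:640]
    w=(rays(s,np.stack([r.ravel(),c.ravel()],-1))*s["z_map"].reshape(-1,1)+np.array(s["eye"])).reshape(480,640,3)
    w[s["z_map"]<=0]=np.nan; return w
E
python3 - <<'E'
from h import *
T,S=[dict(np.load(f"{n}1.npz",allow_pickle=True)) for n in("top","side")]
T["z_map"].dtype
cT,cS=cloud(T),cloud(S)
for n,c,l in(("top",cT,dict(pot=(250,219),grip=(231,357),mug=(170,271),brush=(233,273))),("side",cS,dict(pot=(216,295),grip=(268,338)))):
    for k,(r,q) in l.items(): print(n,k,c[r,q])
def tri(a,b):
    A=rays(T,a)[0];B=rays(S,b)[0];A/=np.linalg.norm(A);B/=np.linalg.norm(B)
    M=np.stack([A,-B],1);t=np.linalg.lstsq(M,S["eye"]-T["eye"],rcond=None)[0]
    p=T["eye"]+A*t[0];q=S["eye"]+B*t[1];return (p+q)/2,np.linalg.norm(p-q)
print("tri pot",tri((250,219),(216,295)),"grip",tri((231,358),(267,338)))
# pot: rim points in top view
w=cT[200:300,180:260].reshape(-1,3)
rim=w[(w[:,2]>.085)&(w[:,2]<.11)];print("rim",len(rim),rim.min(0),rim.max(0))
def circ(p):
    A=np.c_[2*p[:,:2],np.ones(len(p))];x=np.linalg.lstsq(A,(p[:,:2]**2).sum(1),rcond=None)[0];return x[:2],np.sqrt(x[2]+x[:2]@x[:2])
print(circ(rim),np.median(rim[:,2]))
w=cT[200:270,320:395];m=(w[...,2]>.065)
g=w[m];print("grip",len(g),g.mean(0),g[:,2].max(),np.linalg.eigh(np.cov(g[:,:2].T)))
f=w[(w[...,2]>.012)&(w[...,2]<.05)];print("lid",len(f),f.min(0),f.max(0),circ(f))
a=cv2.resize(T["frame"][205:285,180:260],None,fx=7,fy=7,interpolation=2)[:,:]
b=cv2.resize(T["frame"][205:265,325:390],None,fx=7,fy=7,interpolation=2)
im=np.zeros((560,800,3),np.uint8);im[:,:400]=cv2.resize(a,(400,400))[:400].repeat(1,0).__class__((560,400,3),np.uint8) if 0 else 0
im[:400,:400]=cv2.resize(a,(400,400));im[:370,400:]=cv2.resize(b,(400,370));cv2.imwrite("pics/crop1.png",im)
E
```

```text
top pot [0.5007 0.1852 0.0021]
top grip [ 0.5323 -0.2133  0.084 ]
top mug [0.7258 0.0287 0.0461]
top brush [0.5469 0.0275 0.0058]
side pot [0.4778 0.1173 0.076 ]
side grip [ 0.5403 -0.2383  0.0431]
tri pot (array([0.4898, 0.1741, 0.0532]), np.float64(0.005144904427639659)) grip (array([ 0.5433, -0.2191,  0.0363]), np.float64(0.003469160029631803))
rim 148 [0.4312 0.1242 0.0851] [0.5373 0.2289 0.0992]
(array([0.4845, 0.1766]), np.float64(0.05118573467353746)) 0.08917718146282627
grip 125 [ 0.534  -0.2123  0.0801] 0.08930787751973157 EighResult(eigenvalues=array([0.    , 0.0003]), eigenvectors=array([[-0.693, -0.721],
       [-0.721,  0.693]]))
lid 909 [ 0.4591 -0.3213  0.012 ] [ 0.5936 -0.1585  0.0484] (array([ 0.5291, -0.2217]), np.float64(0.04147085621403144))
```

View pics/crop1.png

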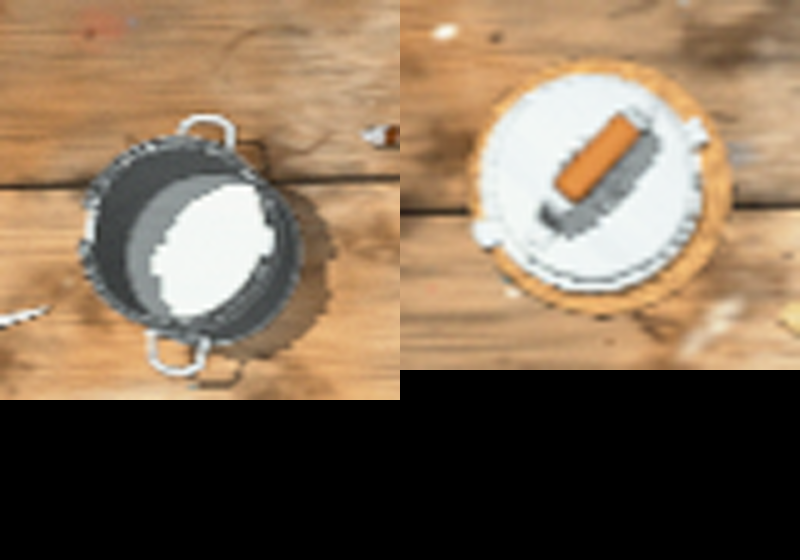

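The crop shows the pot's ear axis at about -7° and the grip along about -44°. The lugs put the inner lid's yaw at about 26°, which is consistent with the 70° offset. Next I'll go over the pot for a wrist view.

```bash
cat >> h.py <<'E'
def plan(p,yawy):
    """shift (tool axes) and turn from present pose to TCP p, pointing down, tool y at world yaw yawy (deg, mod 180)"""
    st=read_state();R0=R.from_rotvec(st["tool_rot"]);best=None
    for k in(0,180):
        a=np.deg2rad(yawy+k);y=np.array([np.cos(a),np.sin(a),0]);z=np.array([0,0,-1.]);x=np.cross(y,z)
        rv=(R0.inv()*R.from_matrix(np.stack([x,y,z],1))).as_rotvec()
        if best is None or np.linalg.norm(rv)<np.linalg.norm(best): best=rv
    d=R0.inv().apply(np.array(p)-st["tool_pos"])
    print("t",st["time_s"],"pos",np.array(st["tool_pos"]),"d",d,"rv",best,"rows>=",max(np.linalg.norm(d)/.05,np.linalg.norm(best)/.15),"j7",st["joint_positions"][6])
E
python3 - <<'E'
from h import *
plan([.45,.20,.28],46)
E
```

```text
t 0.9 pos [0.2539 0.6791 0.2152] d [-0.3514 -0.3801 -0.0648] rv [0.0001 0.0001 0.4102] rows>= 10.4345876288959 j7 -0.033725637446992904
```

```bash
python3 -m jog '-0.032 -0.034 -0.006 0 0 0.04; -0.064 -0.068 -0.012 0 0 0.08; -0.096 -0.102 -0.018 0 0 0.12; -0.128 -0.136 -0.024 0 0 0.16; -0.16 -0.17 -0.03 0 0 0.2; -0.192 -0.204 -0.036 0 0 0.24; -0.224 -0.238 -0.042 0 0 0.28; -0.256 -0.272 -0.048 0 0 0.32; -0.288 -0.306 -0.054 0 0 0.36; -0.32 -0.34 -0.06 0 0 0.41; -0.351 -0.38 -0.065 0 0 0.41; -0.351 -0.38 -0.065 0 0 0.41' && python3 -m jog '0 0 0 0 0 0; 0 0 0 0 0 0'
python3 - <<'E'
from h import *
s=snapshot("wrist");cv2.imwrite("pics/w1.png",s["frame"]);np.savez("w1.npz",**{k:np.array(v) for k,v in s.items()})
print(s["eye"],R.from_rotvec(s["rotation"]).as_matrix(),s["mtx"])
for k in("pot","pot_notch"):
    for d in find_in(s,k)[:3]: print(k,np.round(d["pixel"],1),round(d["score"],2))
plan([.5,-.18,.25],46)
E
```

```text
time_s: 2.1
tool_pos: [0.4522, 0.1924, 0.2813]
tool_rot: [1.194, 2.903, -0.002]
wrist_force: [-0.4, 0.7, 0.2]
width: 0.0856
grasp_force: 0.0
time_s: 2.3
tool_pos: [0.4492, 0.2015, 0.2801]
tool_rot: [-1.174, -2.914, -0.001]
wrist_force: [-0.1, -0.1, -0.1]
width: 0.0852
grasp_force: 0.0
[0.3926 0.258  0.4385] [[ 0.6944  0.6846  0.2214]
 [ 0.7195 -0.6607 -0.2138]
 [-0.0001  0.3078 -0.9515]] [[371.6483   0.     326.7815]
 [  0.     371.6483 241.0396]
 [  0.       0.       1.    ]]
pot [242.7 330.3] 0.98
pot_notch [239.9 330.4] 0.77
t 2.45 pos [0.449  0.2019 0.2799] d [-0.3012 -0.2403  0.0298] rv [-0.0002 -0.0004  0.0034] rows>= 7.729202427325741 j7 0.3790212993737153
```

View pics/w1.png

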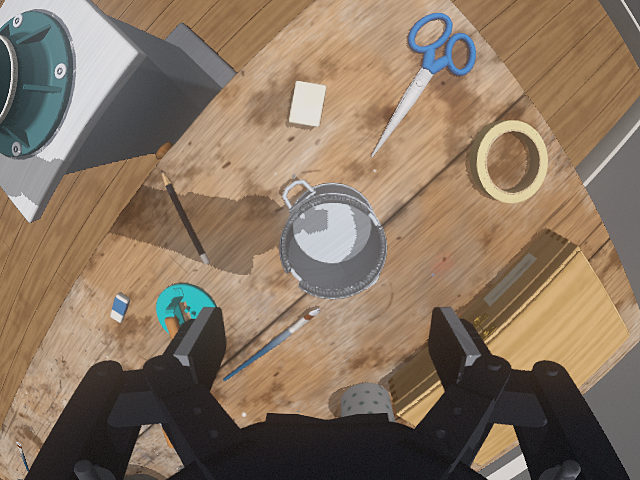

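The wrist view shows the pot at about (243,333), with its near ear at (188,295) and a rim notch at about (217,375). I'll fit the rim and notches numerically, then move to the lids.

```bash
cat >> h.py <<'E'
def wrays(s,px):
    K=np.array(s["mtx"]);px=np.atleast_2d(px).astype(float)
    u=(px[:,1]-K[0,2])/K[0,0];v=(px[:,0]-K[1,2])/K[1,1];t=np.maximum(np.hypot(u,v),1e-9)
    return R.from_rotvec(s["rotation"]).apply(np.stack([u/t*np.tan(t),v/t*np.tan(t),np.ones_like(t)],-1))
def wcloud(s):
    r,c=np.mgrid[:480,:640]
    w=(wrays(s,np.stack([r.ravel(),c.ravel()],-1))*s["z_map"].reshape(-1,1)+np.array(s["eye"])).reshape(480,640,3)
    w[s["z_map"]<=0]=np.nan;return w
def ortho(s,c,z,half=.08,n=400):
    """top-down picture of plane z about c: image up=+x, left=+y"""
    k=np.linspace(half,-half,n);X,Y=np.meshgrid(c[0]+k,c[1]+k,indexing="ij")
    p=R.from_rotvec(s["rotation"]).inv().apply(np.stack([X.ravel(),Y.ravel(),np.full(X.size,z)],-1)-np.array(s["eye"]))
    q=np.hypot(p[:,0],p[:,1]);t=np.arctan2(q,p[:,2]);K=np.array(s["mtx"])
    u=K[0,2]+K[0,0]*t*p[:,0]/q;v=K[1,2]+K[1,1]*t*p[:,1]/q
    return cv2.remap(s["frame"],u.reshape(n,n).astype(np.float32),v.reshape(n,n).astype(np.float32),1)
def circ(p):
    A=np.c_[2*p[:,:2],np.ones(len(p))];x=np.linalg.lstsq(A,(p[:,:2]**2).sum(1),rcond=None)[0];return x[:2],np.sqrt(x[2]+x[:2]@x[:2])
E
python3 - <<'E'
from h import *
s=dict(np.load("w1.npz",allow_pickle=True));w=wcloud(s).reshape(-1,3)
d=np.hypot(w[:,0]-.4845,w[:,1]-.1766)
m=(d<.085)&(w[:,2]>.03);print("z pct",np.percentile(w[m,2],[50,80,90,95,99,100]))
rim=w[(d<.06)&(w[:,2]>.0915)];print(len(rim),circ(rim),np.median(rim[:,2]))
c=circ(rim)[0]
a=np.rad2deg(np.arctan2(rim[:,1]-c[1],rim[:,0]-c[0]))
h,_=np.histogram(a,bins=120,range=(-180,180));print(h.reshape(10,12))
e=w[(d>.058)&(d<.085)&(w[:,2]>.035)&(w[:,2]<.065)];ea=np.rad2deg(np.arctan2(e[:,1]-c[1],e[:,0]-c[0]));print("ears",len(e),np.median(ea[abs(ea)>90]%360),np.median(ea[abs(ea)<90]))
np.savetxt("potc.txt",c)
o=ortho(s,c,.095);cv2.imwrite("pics/o1.png",o)
E
python3 -m jog '-0.038 -0.03 0.004 0 0 0; -0.076 -0.06 0.008 0 0 0; -0.114 -0.09 0.012 0 0 0; -0.152 -0.12 0.016 0 0 0; -0.19 -0.15 0.02 0 0 0; -0.228 -0.18 0.024 0 0 0; -0.266 -0.21 0.028 0 0 0; -0.301 -0.24 0.03 0 0 0; -0.301 -0.24 0.03 0 0 0; -0.301 -0.24 0.03 0 0 0; -0.301 -0.24 0.03 0 0 0'
python3 - <<'E'
from h import *
s=snapshot("wrist");cv2.imwrite("pics/w2.png",s["frame"]);np.savez("w2.npz",**{k:np.array(v) for k,v in s.items()})
for k in("outer_lid","grip"):
    for d in find_in(s,k)[:3]: print(k,np.round(d["pixel"],1),round(d["score"],2))
w=wcloud(s).reshape(-1,3);d=np.hypot(w[:,0]-.53,w[:,1]+.217)
g=w[(d<.04)&(w[:,2]>.076)];print("grip",len(g),g.mean(0),g.min(0),g.max(0),np.percentile(g[:,2],[10,50,90]),cv2.minAreaRect((g[:,:2]*1000).astype(np.float32)))
f=w[(d<.06)&(w[:,2]>.028)&(w[:,2]<.040)];print("plate",len(f),cv2.minEnclosingCircle((f[:,:2]*1000).astype(np.float32)),np.median(f[:,2]))
c0=np.array(cv2.minEnclosingCircle((f[:,:2]).astype(np.float32))[0])
d=np.hypot(w[:,0]-c0[0],w[:,1]-c0[1]);L=w[(d>.0545)&(d<.06)&(w[:,2]>.013)&(w[:,2]<.03)]
print("lugs",len(L),sorted(np.rad2deg(np.arctan2(L[:,1]-c0[1],L[:,0]-c0[0])).round(1)))
a=ortho(s,c0,.022)
cv2.imwrite("pics/o2.png",np.hstack([cv2.imread("pics/o1.png"),a]))
E
```

```text
z pct [0.3751 0.3884 0.3933 0.3961 0.4006 0.4067]
10325 (array([0.4825, 0.1773]), np.float64(0.05391898333027939)) 0.37757175755231814
[[ 19  63  15 134  70   5   3   3   3   2   3   0]
 [  2   4   2   4   3   1   2   3   4   3   1   6]
 [  3   2   0   0   0   0   0   1   5   2   3   3]
 [  3   5   4   3   3   4   3   5   5   2   5   5]
 [  4   7   5   3   2   4   5   2   4   4   5   5]
 [  2   2   1   2   5   3   3   3   2   5   2   5]
 [  1   4   4   0   3   2   5   1   3   2   3   3]
 [  1   4  23 103 187 246 299 447  99  45   2  26]
 [118 131   5  37 187 375 528 692 777 770 747 754]
 [786 824 663 519 291  84   7   2   2   4   2   1]]
ears 242 172.40142260636037 -2.01048096424808
time_s: 3.55
tool_pos: [0.4998, -0.1794, 0.2497]
tool_rot: [-1.172, -2.914, -0.001]
wrist_force: [-1.1, 0.8, 0.6]
width: 0.0855
grasp_force: 0.0
outer_lid [431.2 148.7] 0.93
outer_lid [244.8 329.6] 0.73
outer_lid [ 78.4 369.2] 0.68
grip [432.8 148.5] 0.84
grip [346.7 104.4] 0.83
grip [244.7 328.1] 0.79
grip 779 [ 0.5343 -0.2099  0.0815] [ 0.5143 -0.232   0.076 ] [ 0.5586 -0.1884  0.0844] [0.0788 0.0819 0.
[... 1428 characters left out ...]
.float64(113.8), np.float64(114.2), np.float64(114.6), np.float64(114.7), np.float64(114.7), np.float64(114.8), np.float64(115.4), np.float64(115.4), np.float64(115.5), np.float64(115.7), np.float64(115.7), np.float64(116.0), np.float64(116.2), np.float64(116.7), np.float64(116.7), np.float64(116.9), np.float64(117.2), np.float64(117.6), np.float64(117.7), np.float64(117.8), np.float64(117.9), np.float64(118.4), np.float64(118.7), np.float64(118.9), np.float64(119.0), np.float64(119.0), np.float64(119.1), np.float64(119.3), np.float64(119.6), np.float64(119.9), np.float64(120.0), np.float64(120.1), np.float64(120.2), np.float64(120.4), np.float64(120.6), np.float64(120.7), np.float64(120.7)]
```

View pics/o2.png

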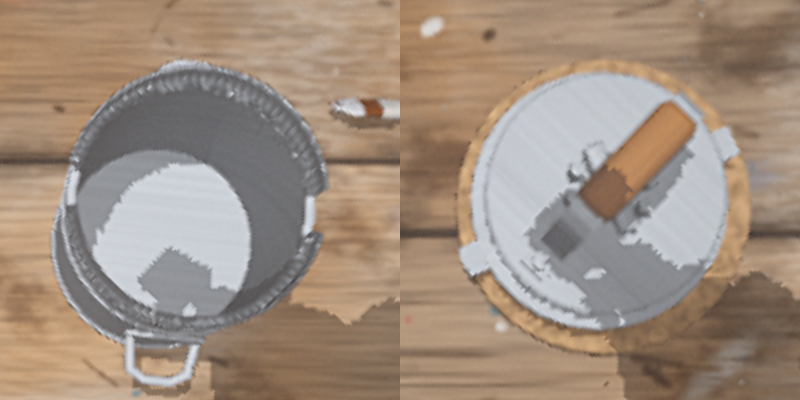

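Run:
```python
from h import *
s=dict(np.load("w1.npz",allow_pickle=True));w=wcloud(s).reshape(-1,3)
c=np.array([.4845,.1776])
for i in range(4):
    d=np.hypot(w[:,0]-c[0],w[:,1]-c[1])
    rim=w[(d<.057)&(d>.044)&(w[:,2]>.0915)&(w[:,2]<.1)];c,r=circ(rim)
d=np.hypot(w[:,0]-c[0],w[:,1]-c[1]);m=(d<.054)&(d>.046)
print(len(rim),c,r,np.median(rim[:,2]),cv2.minEnclosingCircle((rim[:,:2]*1000).astype(np.float32)))
a=np.rad2deg(np.arctan2(rim[:,1]-c[1],rim[:,0]-c[0]))
for a0 in(83,263):
    x=np.sort((a-a0+180)%360-180);x=x[abs(x)<25];g=np.diff(x);i=np.argsort(g)[-2:];print([(round(x[j],1),round(x[j+1],1)) for j in i],a0)
d=np.hypot(w[:,0]-c[0],w[:,1]-c[1])
e=w[(d>.058)&(d<.08)&(w[:,2]>.04)&(w[:,2]<.06)];ea=np.rad2deg(np.arctan2(e[:,1]-c[1],e[:,0]-c[0]));print("ears",len(e),np.percentile(ea[abs(ea)>90]%360,[2,50,98]))
np.savetxt("potc.txt",c)
plan([.536,-.2113,.13],46)
plan([.536,-.2113,.067],46)
```

```text
349 [0.4843 0.1777] 0.05244205690619366 0.0922124507197637 ((483.8453063964844, 177.92933654785156), 54.14068603515625)
[(np.float64(-19.5), np.float64(-15.9)), (np.float64(-9.2), np.float64(11.3))] 83
[(np.float64(-18.5), np.float64(-15.6)), (np.float64(-9.9), np.float64(10.4))] 263
ears 239 [157.5605 173.0922 187.7777]
t 3.7 pos [ 0.4998 -0.1793  0.25  ] d [-0.0484  0.0019  0.12  ] rv [ 0.0005 -0.0008  0.0039] rows>= 2.587007184735414 j7 1.2643375366333067
t 3.7 pos [ 0.4998 -0.1793  0.25  ] d [-0.0484  0.0019  0.183 ] rv [ 0.0005 -0.0008  0.0039] rows>= 3.7852104884066984 j7 1.2643375366333067
```

Pot centre (0.4843, 0.1777) with yaw about -6.4°. Lids centred at (0.536, -0.211), inner yaw about 25°. Now descend and grasp.

```bash
python3 -m jog '-0.024 0.001 0.03 0 0 0; -0.048 0.002 0.06 0 0 0; -0.048 0.002 0.09 0 0 0; -0.048 0.002 0.12 0 0 0; -0.048 0.002 0.14 0 0 0; -0.048 0.002 0.16 0 0 0; -0.048 0.002 0.175 0 0 0; -0.048 0.002 0.183 0 0 0; -0.048 0.002 0.183 0 0 0; -0.048 0.002 0.183 0 0 0' && python3 -m jog '0 0 0 0 0 0; 0 0 0 0 0 0; 0 0 0 0 0 0; 0 0 0 0 0 0; 0 0 0 0 0 0; 0 0 0 0 0 0' 0
```

```text
time_s: 4.7
tool_pos: [0.536, -0.2134, 0.0677]
tool_rot: [1.176, 2.912, 0.0]
wrist_force: [0.3, 0.7, -0.5]
width: 0.0853
grasp_force: 0.0
time_s: 5.3
tool_pos: [0.5354, -0.2134, 0.0672]
tool_rot: [1.177, 2.913, 0.0]
wrist_force: [-0.1, 0.2, 0.3]
width: 0.0004
grasp_force: 0.0
```

The fingers closed on nothing, so I'll look.

Run:
```python
from h import *
s=snapshot("wrist");t=snapshot("top");u=snapshot("side")
a=cv2.resize(s["frame"],(400,300));b=cv2.resize(t["frame"][190:280,300:420],(400,300));c=cv2.resize(u["frame"][220:310,290:410],(400,300))
cv2.imwrite("pics/m.png",np.vstack([np.hstack([a,b]),np.hstack([c,c*0])]))
w=wcloud(s).reshape(-1,3);np.savez("w3.npz",**{k:np.array(v) for k,v in s.items()})
```

```text
(no output)
```

View pics/m.png

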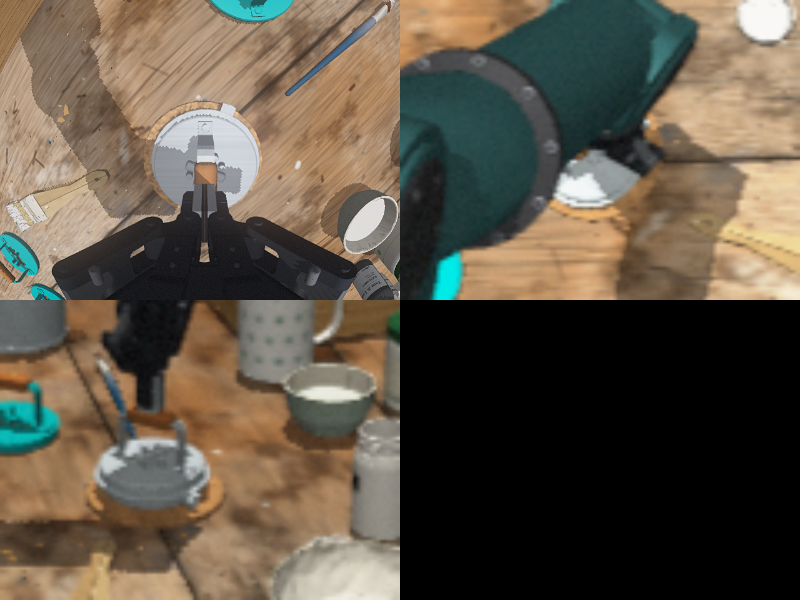

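The grip is still in place and the closed pads look as if they are above or beyond it. I'll measure where the fingertips really are against the grip.

Run:
```python
from h import *
s=dict(np.load("w3.npz",allow_pickle=True));w=wcloud(s)
for r in range(230,400,10): print(r,w[r,328],w[r,316],w[r,340],s["frame"][r,328])
u=snapshot("side");c=cloud(u)
for r in range(240,285,2): print(r,[c[r,q].round(3).tolist() for q in(334,336,340)],u["frame"][r,336])
cv2.imwrite("pics/sz.png",cv2.resize(np.hstack([u["frame"][225:285,310:370],cv2.cvtColor((np.clip((u["z_map"][225:285,310:370]-1.6)/.8,0,1)*255).astype(np.uint8),8)]),(800,400),interpolation=0))
print(u["z_map"][225:285:4,310:370:6]);print(tips_ahead,read_state()["width"])
```

```text
230 [ 0.5134 -0.1895  0.0621] [ 0.5096 -0.1934  0.0621] [ 0.5171 -0.1854  0.0628] [128 121 119]
240 [ 0.5145 -0.1905  0.0726] [ 0.5111 -0.1945  0.0716] [ 0.5181 -0.1868  0.0724] [199 192 187]
250 [ 0.517  -0.1929  0.0757] [ 0.5132 -0.1963  0.0767] [ 0.5206 -0.1893  0.0754] [228 226 226]
260 [ 0.5197 -0.1956  0.0777] [ 0.5165 -0.1997  0.0762] [ 0.5236 -0.1922  0.0765] [ 75  86 114]
270 [ 0.5217 -0.1975  0.0821] [ 0.5184 -0.2014  0.0813] [ 0.5257 -0.1944  0.0805] [104 143 192]
280 [ 0.5249 -0.2006  0.0823] [ 0.5213 -0.2042  0.0826] [ 0.5287 -0.1972  0.0816] [103 148 200]
290 [ 0.5283 -0.204   0.0821] [ 0.5252 -0.2081  0.0808] [ 0.5318 -0.2002  0.0825] [ 81 102 141]
300 [ 0.5279 -0.2036  0.0925] [ 0.5246 -0.2071  0.0924] [ 0.5314 -0.2002  0.0923] [64 62 69]
310 [ 0.5281 -0.2038  0.1005] [ 0.5245 -0.2067  0.1015] [ 0.5309 -0.2002  0.1014] [56 58 64]
320 [ 0.5283 -0.204   0.1075] [ 0.5247 -0.2066  0.1089] [ 0.5307 -0.2003  0.109 ] [53 53 58]
330 [ 0.5283 -0.204   0.1145] [ 0.5252 -0.2068  0.115 ] [ 0.5306 -0.2005  0.1158] [50 51 58]
340 [ 0.5281 -0.2039  0.1214] [ 0.5258 -0.2072  0.1203] 
[... 2954 characters left out ...]
038  2.0372]
 [2.0144 2.0073 2.0132 2.0127 1.7722 2.013  2.0078 2.0063 2.013  2.0042]
 [1.9848 1.9861 1.9825 1.7982 1.7808 1.9886 1.9778 1.9906 1.9757 1.983 ]
 [1.9635 1.9581 1.9686 1.9506 1.7969 1.7805 1.9489 1.9453 1.9602 1.952 ]
 [1.925  1.9278 1.9378 1.8246 1.9283 1.9264 1.9272 1.9234 1.9259 1.9214]
 [1.9032 1.9008 1.8302 1.8365 1.7989 1.8088 1.8239 1.8948 1.8976 1.9017]
 [1.8775 1.881  1.7979 1.8049 1.7955 1.8156 1.7899 1.8247 1.8736 1.8714]
 [1.8465 1.8554 1.795  1.779  1.7799 1.77   1.7747 1.792  1.8503 1.8523]
 [1.8301 1.8137 1.7847 1.777  1.7695 1.7704 1.7836 1.8212 1.8186 1.8221]
 [1.8038 1.8076 1.8009 1.7954 1.7818 1.783  1.7665 1.7927 1.7991 1.8062]]
0.011 -0.00019315789626124768
```

Side and wrist clouds agree that the shut fingertips end at z ≈ 0.087, just above the grip top (0.083). So the true tips sit about 30 mm farther back than the nominal 11 mm ahead. I'll open, then descend in stages, watching the force.

```bash
python3 -m jog '0 0 0 0 0 0; 0 0 0 0 0 0; 0 0 0 0 0 0; 0 0 0 0 0 0; 0 0 0 0 0 0' 0.085
python3 -m jog '0 0 0.008 0 0 0; 0 0 0.015 0 0 0; 0 0 0.015 0 0 0'
python3 - <<'E'
from h import *
s=snapshot("wrist");w=wcloud(s).reshape(-1,3);st=read_state();p=np.array(st["tool_pos"])
v=R.from_rotvec(st["tool_rot"]).inv().apply(w-p)   # tool frame
m=(abs(v[:,0])<.03)&(abs(v[:,1])<.065)&(w[:,2]>.045)&(abs(v[:,1])>.035)
for lo in(-.12,-.1,-.08,-.06,-.05,-.04,-.03,-.02,-.01,0,.01,.02): 
    k=m&(v[:,2]>=lo)&(v[:,2]<lo+.01);print(lo,k.sum(),np.round(np.median(v[k],0),3) if k.any() else "")
g=w[(abs(v[:,0])<.04)&(abs(v[:,1])<.02)&(w[:,2]>.076)&(w[:,2]<.088)];print(g.mean(0),st["wrist_force"],p)
E
```

```text
time_s: 6.0
tool_pos: [0.5354, -0.2134, 0.0671]
tool_rot: [-1.177, -2.913, 0.0]
wrist_force: [0.7, 0.6, 1.4]
width: 0.0722
grasp_force: 0.0
time_s: 6.3
tool_pos: [0.5344, -0.2129, 0.0508]
tool_rot: [-1.176, -2.911, -0.0]
wrist_force: [-0.8, -0.2, 1.1]
width: 0.0854
grasp_force: 0.0
-0.12 3081 [ 0.013 -0.052 -0.115]
-0.1 4031 [ 0.011  0.035 -0.095]
-0.08 3163 [ 0.013 -0.038 -0.077]
-0.06 1903 [ 0.008 -0.041 -0.055]
-0.05 1647 [ 0.008 -0.041 -0.045]
-0.04 1154 [ 0.008  0.043 -0.036]
-0.03 94 [ 0.002  0.043 -0.029]
-0.02 0 
-0.01 0 
0 0 
0.01 0 
0.02 0 
[ 0.5331 -0.208   0.0815] [ 0.8958 -0.243  -0.2298] [ 0.5347 -0.2131  0.0512]
```

Confirmed: the open tips lie at -0.031 in tool z. Going 15 mm lower and 2 mm across, then closing.

```bash
python3 -m jog '0 0.002 0.008 0 0 0; 0 0.002 0.015 0 0 0; 0 0.002 0.015 0 0 0' && python3 -m jog '0 0 0 0 0 0; 0 0 0 0 0 0; 0 0 0 0 0 0; 0 0 0 0 0 0; 0 0 0 0 0 0; 0 0 0 0 0 0; 0 0 0 0 0 0' 0
```

```text
time_s: 6.65
tool_pos: [0.5362, -0.2115, 0.036]
tool_rot: [-1.175, -2.911, -0.0]
wrist_force: [-0.2, 0.2, 0.7]
width: 0.085
grasp_force: 0.0
time_s: 7.35
tool_pos: [0.537, -0.212, 0.0374]
tool_rot: [1.176, 2.913, 0.0]
wrist_force: [0.0, 0.0, 2.4]
width: 0.0154
grasp_force: 58.4
```

Gripped (15.4 mm). Lift and check how the sieve hangs.

```bash
python3 -m jog '0 0 -0.01 0 0 0; 0 0 -0.03 0 0 0; 0 0 -0.06 0 0 0; 0 0 -0.095 0 0 0; 0 0 -0.13 0 0 0; 0 0 -0.15 0 0 0; 0 0 -0.15 0 0 0; 0 0 -0.15 0 0 0'
cat >> h.py <<'E'
def lids():
    s=snapshot("wrist");w=wcloud(s).reshape(-1,3);st=read_state();p=np.array(st["tool_pos"]);Rt=R.from_rotvec(st["tool_rot"])
    v=Rt.inv().apply(w-p);q=np.hypot(v[:,0],v[:,1])
    m=(v[:,2]>-.01)&(v[:,2]<.05)&(q<.07)
    k=m&(q<.056)&(v[:,2]<.006); 
    print("heights below tcp",np.percentile(v[m,2],[2,10,50,90,98]))
    return s,w,v,q,st
E
python3 - <<'E'
from h import *
s,w,v,q,st=lids()
np.savez("w4.npz",**{k:np.array(x) for k,x in s.items()},tp=st["tool_pos"],tr=st["tool_rot"])
h,e=np.histogram(v[(q<.07)&(abs(v[:,2])<.06),2],bins=60,range=(-.03,.03));print([(round(a,3),b) for a,b in zip(e,h) if b>30])
o=ortho(s,st["tool_pos"],st["tool_pos"][2]-.015)
cv2.imwrite("pics/o3.png",np.hstack([o,cv2.resize(s["frame"][100:400,170:490],(400,400))]))
E
```

```text
time_s: 8.15
tool_pos: [0.536, -0.2114, 0.1867]
tool_rot: [-1.176, -2.912, -0.0]
wrist_force: [0.5, -0.0, -3.0]
width: 0.0149
grasp_force: 60.2
heights below tcp [-0.0035  0.0032  0.0044  0.0174  0.0184]
[(np.float64(-0.03), np.int64(108)), (np.float64(-0.029), np.int64(84)), (np.float64(-0.028), np.int64(80)), (np.float64(-0.027), np.int64(82)), (np.float64(-0.026), np.int64(83)), (np.float64(-0.025), np.int64(83)), (np.float64(-0.024), np.int64(101)), (np.float64(-0.023), np.int64(61)), (np.float64(-0.022), np.int64(53)), (np.float64(-0.021), np.int64(40)), (np.float64(-0.012), np.int64(36)), (np.float64(-0.007), np.int64(53)), (np.float64(-0.006), np.int64(105)), (np.float64(-0.005), np.int64(98)), (np.float64(-0.004), np.int64(170)), (np.float64(-0.003), np.int64(97)), (np.float64(-0.002), np.int64(75)), (np.float64(-0.001), np.int64(119)), (np.float64(0.0), np.int64(213)), (np.float64(0.001), np.int64(320)), (np.float64(0.002), np.int64(435)), (np.float64(0.003), np.int64(4643)), (np.float64(0.004), np.int64(8227)), (np.float64(0.005), np.int64(1872)), (np.float64(0.006), np.int64(123)), (np.float64(0.015), np.int64(45)), (np.float64(0.016), np.int64(805)), (np.float64(0.017), np.int64(1855)), (np.float64(0.018), np.int64(692)), (np.float64(0.019), np.int64(51))]
```

View pics/o3.png

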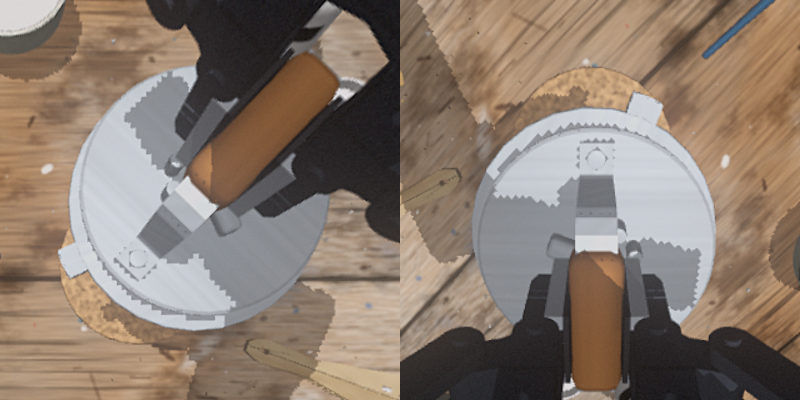

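The lids hang level: the flange is 13 mm below the plate, matching nesting plus 2 mm of play, and a lug shows at (262,75) in the left panel. I'll measure the lug angle and lid centre in the tool frame and plan the move.

```bash
cat >> h.py <<'E'
def lugs(s,st,zf=.017):
    w=wcloud(s).reshape(-1,3);p=np.array(st["tool_pos"]);Rt=R.from_rotvec(st["tool_rot"])
    v=Rt.inv().apply(w-p);q=np.hypot(v[:,0],v[:,1])
    P=v[(q<.056)&(v[:,2]>zf-.0155)&(v[:,2]<zf-.0105)];c,r=cv2.minEnclosingCircle(P[:,:2].astype(np.float32));c=np.array(c)
    # robust fit on boundary: farthest point per angle
    for _ in range(3):
        d=P[:,:2]-c;a=np.arctan2(d[:,1],d[:,0]);rr=np.hypot(*d.T);b=np.floor(np.rad2deg(a)/3).astype(int)
        o=np.array([P[b==k][np.argmax(rr[b==k])] for k in np.unique(b)]);e=np.hypot(*(o[:,:2]-c).T);o=o[abs(e-.0475)<.003]
        c,r=circ(o)
    f=v[(v[:,2]>zf-.004)&(v[:,2]<zf+.006)];d=f[:,:2]-c;e=np.hypot(*d.T);L=d[(e>.0545)&(e<.0605)]
    y=Rt.apply(np.c_[L,np.zeros(len(L))]);ang=np.rad2deg(np.arctan2(y[:,1],y[:,0]))
    print("lid c tool",c,"r",r,"world",Rt.apply([c[0],c[1],zf])+p,"n",len(L))
    m=np.rad2deg(np.angle(np.exp(2j*np.deg2rad(ang)).mean()))/2
    print("lug axis",m,"inner yaw",m-90,"range",np.sort((ang-m+90)%180-90)[[0,len(L)//2,-1]])
    y=Rt.apply([0,1,0]);print("tool y yaw",np.rad2deg(np.arctan2(y[1],y[0])))
E
python3 - <<'E'
from h import *
s=dict(np.load("w4.npz",allow_pickle=True));st=dict(tool_pos=s["tp"],tool_rot=s["tr"]);lugs(s,st)
s=dict(np.load("w2.npz",allow_pickle=True))
plan([.4843,.1777,.187],14.6)
E
```

```text
lid c tool [0.0005 0.0015] r 0.047346065709963386 world [ 0.536  -0.2097  0.1688] n 258
lug axis -63.76157610679383 inner yaw -153.76157610679383 range [-6.9124  0.0642  6.1433]
tool y yaw 46.0250636567171
t 8.2 pos [ 0.5354 -0.2111  0.1858] d [ 0.3068  0.2443 -0.0006] rv [-0.0018 -0.0024  0.5485] rows>= 7.8436532569198 j7 1.367057738408706
```

```bash
python3 -m jog '0.02 0.015 -0.005 0 0 0.05; 0.05 0.04 -0.01 0 0 0.1; 0.085 0.068 -0.01 0 0 0.16; 0.12 0.096 -0.01 0 0 0.22; 0.155 0.124 -0.01 0 0 0.28; 0.19 0.152 -0.01 0 0 0.34; 0.225 0.18 -0.01 0 0 0.4; 0.255 0.204 -0.01 0 0 0.46; 0.283 0.226 -0.01 0 0 0.52; 0.3 0.24 -0.01 0 0 0.56; 0.306 0.244 -0.01 0 0 0.567; 0.306 0.244 -0.01 0 0 0.567'
python3 -m jog '0 0 0 0 0 0; 0 0 0 0 0 0; 0 0 0 0 0 0'
python3 - <<'E'
from h import *
s=snapshot("wrist");st=read_state();lugs(s,st);plan([.484,.1772,.15],13.5)
# pot rim / ear as visible
w=wcloud(s).reshape(-1,3);c=np.array([.484,.1772]);d=np.hypot(w[:,0]-c[0],w[:,1]-c[1])
r=w[(d>.046)&(d<.058)&(w[:,2]>.085)&(w[:,2]<.102)];print("rim",len(r), circ(r) if len(r)>20 else "")
t=snapshot("top");cv2.imwrite("pics/v.png",np.hstack([s["frame"][:,100:540][::1],cv2.resize(t["frame"][190:310,170:260],(360,480))]))
E
```

```text
time_s: 9.4
tool_pos: [0.4849, 0.1765, 0.1958]
tool_rot: [-1.94, -2.47, 0.005]
wrist_force: [-0.0, -0.9, -1.8]
width: 0.0149
grasp_force: 60.1
time_s: 9.7
tool_pos: [0.4863, 0.1744, 0.1972]
tool_rot: [1.948, 2.465, -0.0]
wrist_force: [-0.1, 0.8, -3.3]
width: 0.0148
grasp_force: 60.1
lid c tool [0.0014 0.0003] r 0.04724258565327631 world [0.4863 0.1761 0.1802] n 235
lug axis 83.50186599525638 inner yaw -6.498134004743619 range [-6.6243  0.1752  5.9735]
tool y yaw 13.390488100278064
t 9.75 pos [0.4864 0.1747 0.1972] d [ 0.003  -0.0017  0.0472] rv [ 0.0001  0.0002 -0.0019] rows>= 0.9469651033995838 j7 0.1494248372087318
rim 383 (array([0.4844, 0.1763]), np.float64(0.05350636934102915))
```

View pics/v.png

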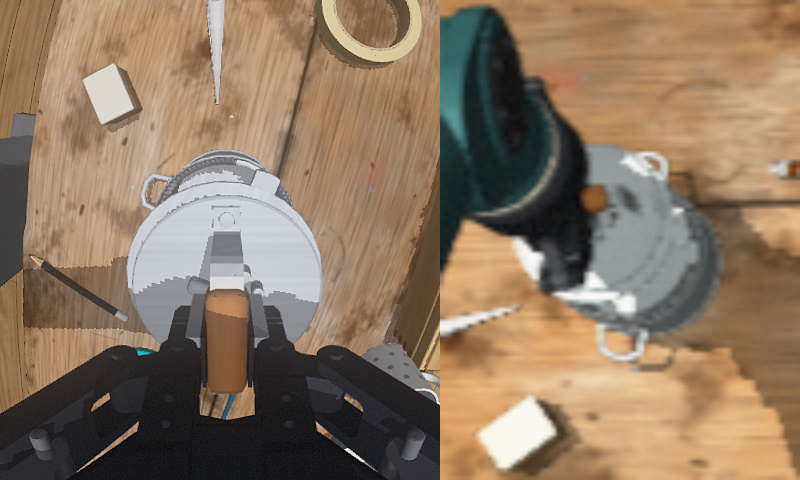

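The picture shows the lids held level over the pot with the lug at (180,265) lining up with the rim notch. Inner yaw is -6.5°, as wanted. Lower.

```bash
python3 -m jog '0.003 -0.0015 0.015 0 0 0; 0.003 -0.0015 0.035 0 0 0; 0.003 -0.0015 0.055 0 0 0; 0.003 -0.0015 0.063 0 0 0; 0.003 -0.0015 0.065 0 0 0; 0.003 -0.0015 0.065 0 0 0'
python3 - <<'E'
from h import *
plan([.484,.177,.117],13.5)
E
python3 -m jog '0 0 0.003 0 0 0; 0 0 0.006 0 0 0; 0 0 0.009 0 0 0; 0 0 0.009 0 0 0'
```

```text
time_s: 10.4
tool_pos: [0.4844, 0.1785, 0.1324]
tool_rot: [1.945, 2.467, 0.001]
wrist_force: [0.7, 0.1, -2.4]
width: 0.0154
grasp_force: 60.1
t 10.4 pos [0.4844 0.1785 0.1324] d [-0.0014 -0.0008  0.0154] rv [ 0.0005  0.0001 -0.0001] rows>= 0.3093506381408125 j7 0.22684411381225772
time_s: 10.8
tool_pos: [0.4842, 0.1786, 0.123]
tool_rot: [1.944, 2.467, 0.0]
wrist_force: [-0.8, -0.6, -3.2]
width: 0.0148
grasp_force: 60.1
```

```bash
python3 -m jog '-0.0005 0 0.003 0 0 0; -0.0005 0 0.006 0 0 0; -0.0005 0 0.008 0 0 0; -0.0005 0 0.008 0 0 0'
python3 - <<'E'
from h import *
s=snapshot("wrist");st=read_state();print(st["wrist_force"],st["tool_pos"])
w=wcloud(s).reshape(-1,3);v=R.from_rotvec(st["tool_rot"]).inv().apply(w-np.array(st["tool_pos"]));q=np.hypot(v[:,0],v[:,1])
h,e=np.histogram(w[(q<.062)&(w[:,2]<.125),2],bins=50,range=(.075,.125));print([(round(a,3),int(b)) for a,b in zip(e,h) if b>30])
E
```

```text
time_s: 11.2
tool_pos: [0.4839, 0.1782, 0.1149]
tool_rot: [-1.944, -2.467, 0.0]
wrist_force: [0.6, -0.5, -1.8]
width: 0.015
grasp_force: 60.4
[-0.6722  0.4525 -1.6725] [0.484  0.1782 0.1151]
[(np.float64(0.082), 49), (np.float64(0.09), 122), (np.float64(0.091), 295), (np.float64(0.092), 177), (np.float64(0.093), 56), (np.float64(0.096), 104), (np.float64(0.097), 724), (np.float64(0.098), 1610), (np.float64(0.099), 529), (np.float64(0.107), 92), (np.float64(0.108), 1329), (np.float64(0.109), 7718), (np.float64(0.11), 5624), (np.float64(0.111), 581), (np.float64(0.112), 283), (np.float64(0.113), 214), (np.float64(0.114), 135), (np.float64(0.115), 77), (np.float64(0.116), 55), (np.float64(0.117), 57), (np.float64(0.118), 108), (np.float64(0.119), 198), (np.float64(0.12), 77)]
```

Seated: flange top at 0.098, plate at 0.109, and the load has dropped to the cover's own weight. Turn 1.22 rad anticlockwise (negative tool z).

```bash
python3 -m jog '0 0 0 0 0 -0.06; 0 0 0 0 0 -0.16; 0 0 0 0 0 -0.27; 0 0 0 0 0 -0.38; 0 0 0 0 0 -0.49; 0 0 0 0 0 -0.6; 0 0 0 0 0 -0.72; 0 0 0 0 0 -0.84; 0 0 0 0 0 -0.96; 0 0 0 0 0 -1.08; 0 0 0 0 0 -1.17; 0 0 0 0 0 -1.22' && python3 -m jog '0 0 0 0 0 0; 0 0 0 0 0 0; 0 0 0 0 0 0'
python3 - <<'E'
from h import *
s=snapshot("wrist");st=read_state();print(st["wrist_force"],st["moment"],st["joint_positions"][6]);lugs(s,st,.0165)
o=ortho(s,st["tool_pos"],.099);cv2.imwrite("pics/o4.png",np.hstack([o,cv2.resize(s["frame"][100:400,170:490],(400,400))]))
E
```

```text
time_s: 12.45
tool_pos: [0.484, 0.1779, 0.1153]
tool_rot: [-0.177, -3.136, 0.0]
wrist_force: [-1.0, -0.3, -0.5]
width: 0.0152
grasp_force: 60.4
time_s: 12.75
tool_pos: [0.4841, 0.178, 0.1151]
tool_rot: [0.182, 3.136, -0.001]
wrist_force: [-0.3, -0.3, 0.2]
width: 0.015
grasp_force: 60.5
[-0.5603 -2.0732 -0.509 ] [-0.2339  0.0592  0.0074] 1.1191215806467387
lid c tool [0.0003 0.0015] r 0.04694991750466757 world [0.484  0.1794 0.0987] n 410
lug axis 82.10431942022286 inner yaw -7.895680579777135 range [-36.0387   0.156   16.229 ]
tool y yaw 83.37655862306349
```

View pics/o4.png

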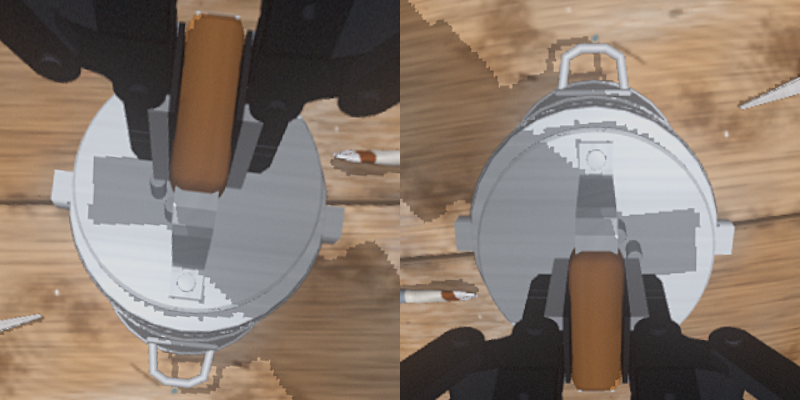

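The lugs at (189,62) and (224,333) in the left panel give inner yaw ≈ -7.4°, against the cover's -6.6°, so they are aligned. Lift gently and check the force.

```bash
python3 -m jog '0 0 -0.003 0 0 0; 0 0 -0.006 0 0 0; 0 0 -0.009 0 0 0; 0 0 -0.012 0 0 0; 0 0 -0.012 0 0 0'
python3 - <<'E'
from h import *
s=snapshot("wrist");st=read_state();print(st["wrist_force"],st["tool_pos"])
w=wcloud(s).reshape(-1,3);v=R.from_rotvec(st["tool_rot"]).inv().apply(w-np.array(st["tool_pos"]));q=np.hypot(v[:,0],v[:,1])
h,e=np.histogram(w[(q<.062)&(w[:,2]<.135),2],bins=50,range=(.085,.135));print([(round(a,3),int(b)) for a,b in zip(e,h) if b>60])
E
```

```text
time_s: 13.3
tool_pos: [0.4847, 0.1787, 0.1278]
tool_rot: [0.18, 3.135, 0.002]
wrist_force: [0.7, 0.0, -0.8]
width: 0.015
grasp_force: 60.4
[ 0.3796  0.053  -0.3619] [0.4844 0.1787 0.1275]
[(np.float64(0.09), 107), (np.float64(0.091), 273), (np.float64(0.092), 161), (np.float64(0.096), 105), (np.float64(0.097), 1025), (np.float64(0.098), 2122), (np.float64(0.099), 656), (np.float64(0.12), 167), (np.float64(0.121), 2181), (np.float64(0.122), 8609), (np.float64(0.123), 4334), (np.float64(0.124), 413), (np.float64(0.125), 283), (np.float64(0.126), 175), (np.float64(0.127), 107), (np.float64(0.132), 101)]
```

The sieve stays at 0.098 while the cover rises freely. Raise to 10 cm above its seated position.

```bash
python3 -m jog '0 0 -0.01 0 0 0; 0 0 -0.025 0 0 0; 0 0 -0.045 0 0 0; 0 0 -0.065 0 0 0; 0 0 -0.08 0 0 0; 0 0 -0.087 0 0 0; 0 0 -0.087 0 0 0; 0 0 -0.087 0 0 0; 0 0 -0.087 0 0 0'
python3 - <<'E'
from h import *
s=snapshot("wrist");st=read_state();print(st["wrist_force"],st["tool_pos"],st["tool_rot"])
w=wcloud(s).reshape(-1,3);v=R.from_rotvec(st["tool_rot"]).inv().apply(w-np.array(st["tool_pos"]));q=np.hypot(v[:,0],v[:,1])
h,e=np.histogram(w[(q<.075),2],bins=80,range=(.08,.24));print([(round(a,3),int(b)) for a,b in zip(e,h) if b>60])
u=snapshot("side");cv2.imwrite("pics/f.png",np.hstack([cv2.resize(s["frame"][60:360,160:480],(400,400)),cv2.resize(u["frame"][150:250,245:345],(400,400))]))
E
```

```text
time_s: 14.25
tool_pos: [0.4834, 0.1779, 0.2133]
tool_rot: [-0.18, -3.135, 0.001]
wrist_force: [-0.2, 0.2, -1.2]
width: 0.015
grasp_force: 60.4
[ 0.4736 -1.4868 -0.6452] [0.4834 0.1779 0.2132] [-0.18   -3.1348  0.0015]
[(np.float64(0.09), 185), (np.float64(0.092), 119), (np.float64(0.096), 714), (np.float64(0.098), 1979), (np.float64(0.1), 71), (np.float64(0.102), 266), (np.float64(0.104), 688), (np.float64(0.206), 5881), (np.float64(0.208), 9596), (np.float64(0.21), 550), (np.float64(0.212), 241), (np.float64(0.214), 69), (np.float64(0.216), 121), (np.float64(0.218), 103), (np.float64(0.232), 84), (np.float64(0.234), 142), (np.float64(0.236), 178), (np.float64(0.238), 164)]
```

View pics/f.png

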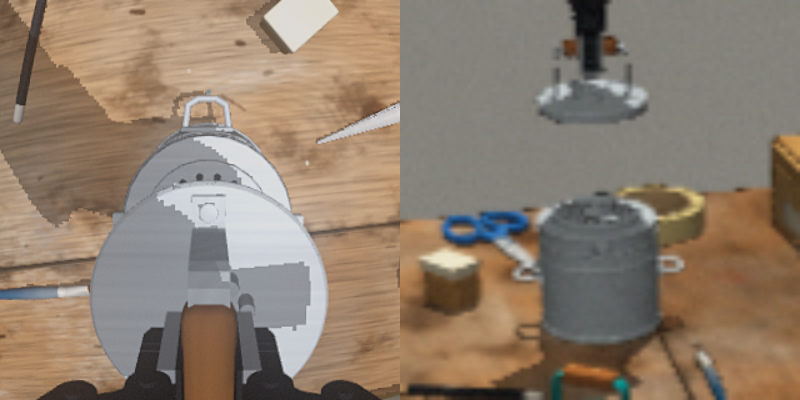

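The sieve is seated in the pot (flange at z ≈ 0.098), and the cover is level and centred about 10 cm above it. Handing in.

```bash
python3 -c "
from station import hand_in;print(hand_in())"
```

```text
the job is handed in; nothing more can be done
None
```

The sieve is seated in the pot with its lugs in the rim notches, and the gripper holds the outer lid level about 10 cm straight above it; the job was handed in at about 14 s of the 48 s limit.

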